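# Clamp the blue-glazed test bar in the thickness gauge until its ratchet knob clicks

## Task

Draw the blue-glazed test bar out of the rack by its glazed end, lay it on the cork mat and let go, then take it by its bare end and slide it, glazed end first, along the channel of the thickness gauge until it is fully home against the stop. Let go of it and turn the gauge's ratchet knob clockwise until the spindle presses on the bar and the knob slips, going on for three clicks more, about 25 degrees (it may take several grips); leave the bar clamped there and every other thing undisturbed.

Things in the scene. Friction and masses are not known exactly. Their poses are not given: they have to be found in the camera images.
- blue_bar_mid (a point): fired clay test bar 140 x 24 x 16 mm (length x width x height), 0.12 kg; point at its centre, x along its length towards the end glazed blue (that half, 60 mm, is glazed; the other is bare buff clay), z up. It starts lying flat in one bay of the rack, glazed half sticking out
- blue_bar_tip (a point): centre of the blue-glazed end face of that bar, 70 mm from its centre along its x
- rack_front (a point): front centre of the fixed low plywood rack (190 mm wide), 12 mm up, the height of the lying bars' centres. x points into the rack, y along its front. Three bays 30 mm wide at y = -58, 0, +58 mm, 84 mm deep, floor 4 mm, roof 28 to 34 mm above the table. In each lies a bar with 58 mm sticking out to -x and 82 mm under the roof, so it must be drawn straight out along -x
- mat_top (a point): centre of the top of the fixed cork mat, 160 x 200 mm (x by y), its top 4 mm above the table, like the rack's floor
- gauge_stop (a point): the fixed gauge's stop: centre of the column face that the bar's end must meet, 20 mm above the table, as high as the centre of a bar lying on the gauge's floor. x points along the channel into the stop, z up. Over the inner part hangs the gauge's arm, 44 mm wide, underside 56 and top 80 mm above the table, from x = -40 mm back to x = +40 mm
- gauge_mouth (a point): middle of the channel's mouth, on the gauge's floor (12 mm above the table), 80 mm before the stop; axes as the stop's. The floor is 76 mm wide and begins 12 mm before this point (x = -12 mm). Between two 14 mm high steel cheeks the channel narrows from 40 mm here to 28 mm at x = +20 mm and stays so up to the stop. A bar that is home sticks out to x = -60 mm
- spindle_pad (a point): underside centre of the gauge's steel spindle (14 mm thick), above the channel at x = -20 mm from the stop; it comes straight down as the knob is turned clockwise, 2.23 mm per radian (14 mm per turn), and starts 3 to 7 mm above where a bar's upper face will be
- knob_grip (a point): point on the upright axis of the ratchet knob, at the height to grip (116 mm), 20 mm before the stop. The knob is round, black, ribbed, 38 mm across, with an orange top and a white mark, 96 to 130 mm above the table, and does not move up or down. Below it a silver collar 48 mm across (top at 90 mm) with a red mark turns with the screw
- screw (a joint): turn of the screw and its silver collar in rad, growing clockwise from above, 0 = fully up (it stops there), starts at 0.2 to 2.0; the spindle meets a bar lying in the channel at about 3.4, where the screw stops. It stays where it is left; turning takes about 0.03 N m
- ratchet (a joint): slip of the black knob against the screw in rad, growing clockwise from above, starts at 0; the knob carries the screw with it until the torque reaches 0.07 N m (screw stopped), then slips and this grows. One click is 0.1 rad; three are 0.3. Against the upper end of the screw it slips the other way. No sound
- green_bar_mid (a point): fired clay test bar 140 x 24 x 16 mm (length x width x height), 0.12 kg; point at its centre, x along its length towards the end glazed green (that half, 60 mm, is glazed; the other is bare buff clay), z up. It starts lying flat in one bay of the rack, glazed half sticking out. Bystander
- brown_bar_mid (a point): fired clay test bar 140 x 24 x 16 mm (length x width x height), 0.12 kg; point at its centre, x along its length towards the end glazed brown (that half, 60 mm, is glazed; the other is bare buff clay), z up. It starts lying flat in one bay of the rack, glazed half sticking out. Bystander
- glaze_jar: bystander: green glass jar, 60 mm across, 80 mm high, origin at its underside
- small_jar: bystander: amber jar with a yellow cap, 48 mm across, 50 mm high, origin at its underside
- spray_bottle: bystander: white spray bottle with an orange head, 66 mm across, 184 mm high, origin at its underside
- brush_pot: bystander: red pot of brushes, 72 mm across, 195 mm high with the brushes, origin at its underside
- kiln_post: bystander: off-white square kiln post 36 x 36 x 50 mm, origin at its underside
- loop_tool: bystander: wire loop tool lying flat, handle 100 mm long and 14 mm thick, 140 mm over all along its x, origin at the middle of the handle's underside
Things that resemble listed ones, but are neither listed nor needed, are in the scene too. What is shaped like the part that bears blue_bar_mid but orange is not meant.

How it is judged:
By the outcome, as a careful person would: the job done as asked, in the order asked, and still so for the second after the job is handed in, with the robot touching nothing.
It also fails if it takes over 72 s, if anything falls off the work surface, if the arm or the gripper's body presses on something with over 40 N, if the wrist force passes 120 N, or if a joint passes its speed limit or range.

## Robot

A 7-joint arm with a two-finger parallel gripper is mounted at the origin on the work surface. World frame = base frame: x ahead of the robot, y to its left, z up, the work surface at z = 0. Lengths are in m, angles in rad, forces in N, time in s.
With the tool pointing down it reaches from about 0.35 to 0.9 m from the base axis. Payload 19.9 kg.
Tool frame: the origin (TCP) lies between the finger pads; the fingertips stand 19 mm ahead of it and the grasp point (between the pads) is the TCP; z points along the fingers, y is the direction in which the jaws open and shut (so a half turn about z gives the same grasp; the last joint's range is limited). The gripper opens to 94 mm and grips with 3 to 60 N. Pads are 16 mm wide; open, the fingers measure 119 mm over their backs; the gripper's body (75 mm by 177 mm) begins 78 mm behind the grasp point.
Start: joints at [-1.341, 0.417, -0.01, 1.614, 0.005, 1.111, -0.053], TCP at [0.168, 0.602, 0.224] pointing down, gripper open.
Joint ranges: [-2.81, 2.81], [-0.39, 2.02], [-1.27, 1.25], [0.06, 2.57], [-1.19, 4.33], [0.19, 2], [-2.82, 2.82]. Speed limits (rad/s): [1.89, 1.89, 2.39, 2.39, 3.01, 3.01, 3.01].

## Interface

Orientations are given as a 3x3 rotation matrix whose columns are the frame's x, y, z axes.
In Python, from rig import robot gives the robot as it stands. Calls block until the motion is done:
- robot.move_ptp(position, orientation): joint-space move of the TCP to a pose.
- robot.move_linear(position, velocity=0.15, frame=None, threshold=None): straight line of the TCP; frame=None keeps the orientation; velocity is the mean speed in m/s. With threshold (N) it stops when the force on the tool has changed by that much, and returns True; else False.
- robot.goto_joints(angles): joint-space move.
- robot.gripper_to(opening): finger opening in m; the grip force is fixed at half the most; returns when the fingers have stopped.
- robot.pause(seconds).
- robot.ik(position, orientation): joint angles nearest the present ones, or None.
- robot.get_state(): the state.
- robot.grab_frame(name): name is "scene" or "top" or "wrist"; returns the picture (400x640x3 uint8, red, green, blue); there is no depth.
- robot.camera_info(name): a dict with "fx", "fy", "cx", "cy" (pixels), "rvec" (rotation vector, rad) and "tvec" (3), from world to camera coordinates, as OpenCV has them. Camera axes: x right, y down, z forward; pixel columns grow to the right and rows downward; lengths in m; the calibration is good to about 2 mm. A picture is of the moment at which its call begins: read the wrist's pose just before it. camera_info takes no time and is no camera call; for the wrist camera it gives the pose at the moment of the call.
A pose or a line that the arm cannot do raises robot.PlanningError and nothing moves.
- robot.sign_off(): hands the job in, once; it reports no verdict.
The state is a dict: "time": time; "qpos": joint angles; "joint_vel": joint speeds; "effort": joint torques, N m; "ee_pos": TCP position; "tool_rot": TCP orientation; "force": force on the tool from outside, world axes, zero at the start; "moment": the same for the moment, N m; "opening": finger opening in m.
Only numpy, scipy, OpenCV 4.12 (cv2) and the standard library are available. Lean on these libraries where they do the work, as an engineer would, in place of code of your own. Each camera call takes 0.05 s, during which the arm holds its last target.

## Working session

There is one attempt and no reset: what is moved stays moved. The work goes in short steps, each a Python script; the robot and the scene stay as the last script left them, time stands still between calls to the robot, and variables do not carry over. Pictures are saved under pics/ and viewed, and the job is handed in when it is done.

```bash
ls; mkdir -p pics
python3 - <<'E'
from rig import robot
import cv2
s=robot.get_state();print(s['time'],s['ee_pos'],s['force'])
for n in ["scene","top","wrist"]:
    im=robot.grab_frame(n);cv2.imwrite(f"pics/{n}0.png",im[:,:,::-1]);print(n,robot.camera_info(n))
E
```

```text
pics
0.0 [0.16769369 0.60171895 0.22383745] [ 0.20080527  0.43798693 -0.28431832]
scene {'fx': 497.21266926025675, 'fy': 497.21266926025675, 'cx': 315.50661413404225, 'cy': 201.92259043737957, 'rvec': array([ 2.10641379,  1.52035068, -0.5022819 ]), 'tvec': array([-0.21745636, -0.35901924,  1.72756758])}
top {'fx': 398.78530470184927, 'fy': 398.78530470184927, 'cx': 318.7988245956024, 'cy': 196.96353650499395, 'rvec': array([ 2.10829255, -2.17178028,  0.15768078]), 'tvec': array([0.06323776, 0.55952945, 0.98464651])}
wrist {'fx': 300.4542433774991, 'fy': 300.4542433774991, 'cx': 317.5732517956328, 'cy': 197.86987943764, 'rvec': array([-2.31226189, -1.75561554, -0.25034625]), 'tvec': array([-0.62424418, -0.029823  ,  0.39321864])}
```

View pics/scene0.png

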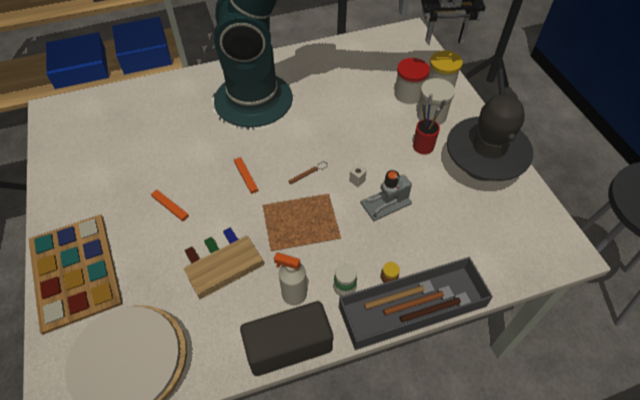

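View pics/top0.png

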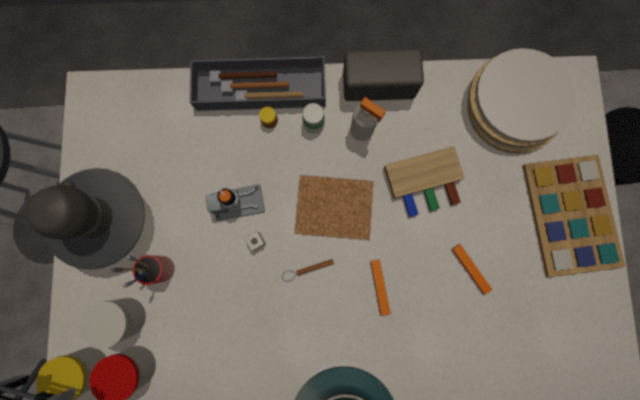

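View pics/wrist0.png

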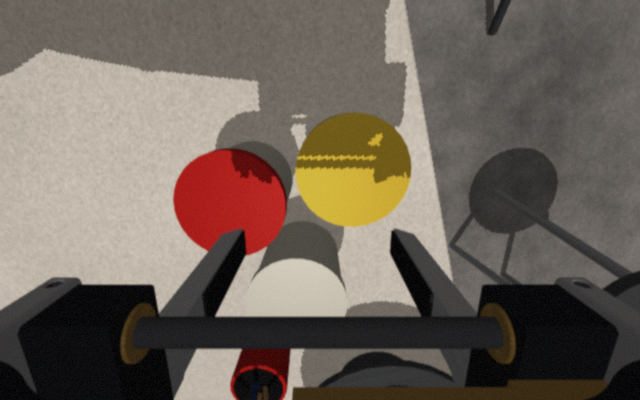

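The scene and top views show the rack with the blue bar at top-view pixel (410,205), the mat at (335,207), the gauge at (235,203) and its knob at (227,197). The orange bars at (380,287) and (471,268) are decoys. Next I'll cast rays from these.

```bash
cat > h.py <<'E'
import numpy as np, cv2
from rig import robot
def cam(n):
    i=robot.camera_info(n);R=cv2.Rodrigues(np.array(i['rvec']))[0];t=np.array(i['tvec']).ravel()
    return (i['fx'],i['fy'],i['cx'],i['cy'],R,t)
def ray(c,px,z):
    fx,fy,cx,cy,R,t=c
    d=R.T@np.array([(px[0]-cx)/fx,(px[1]-cy)/fy,1.]);o=-R.T@t
    return o+d*(z-o[2])/d[2]
def proj(c,p):
    fx,fy,cx,cy,R,t=c;q=R@np.array(p)+t
    return np.array([fx*q[0]/q[2]+cx,fy*q[1]/q[2]+cy])
def down(yaw):
    # tool z down, tool y (jaw) along direction yaw
    y=np.array([np.cos(yaw),np.sin(yaw),0]);z=np.array([0,0,-1.]);x=np.cross(y,z)
    return np.stack([x,y,z],1)
def snap(n,name):
    c=cam(n);im=robot.grab_frame(n)[:,:,::-1].copy();cv2.imwrite('pics/'+name+'.png',im);return c,im
def st():
    s=robot.get_state();print('t %.2f'%s['time'],np.round(s['ee_pos'],4),'F',np.round(s['force'],1),'M',np.round(s['moment'],2),'op %.4f'%s['opening'],'q',np.round(s['qpos'],2));return s
E
python3 - <<'E'
from h import *
c=cam('top');im=cv2.imread('pics/top0.png')
print('cam',-c[4].T@c[5])
hsv=cv2.cvtColor(im,cv2.COLOR_BGR2HSV)
m=cv2.inRange(hsv,(110,120,60),(130,255,255));n,l,s,ce=cv2.connectedComponentsWithStats(m)
for k in range(1,n):
    if s[k,4]>60: print('blue',s[k],ce[k],ray(c,ce[k],.016))
for nm,lo,hi,z in [('mat',(5,100,60),(16,200,255),.004)]:
    m=cv2.inRange(hsv[170:245,285:385],lo,hi)
    pts=cv2.findNonZero(m)+np.array([285,170]);r=cv2.minAreaRect(pts.astype(np.float32));print(nm,r);
    for p in cv2.boxPoints(r):print(ray(c,p,z))
for nm,p,z in [('knobtop',(227,197),.130),('rackcentre',(425,172),.034),('jar',(313,117),.08),('small',(268,117),.05),('kiln',(256,241),.05),('loop',(315,268),.007),('spray',(371,107),.184)]:
    print(nm,ray(c,p,z))
cv2.imwrite('pics/z1.png',cv2.resize(im[140:260,180:300],None,fx=5,fy=5,interpolation=cv2.INTER_CUBIC))
cv2.imwrite('pics/z2.png',cv2.resize(im[130:240,370:480],None,fx=5,fy=5,interpolation=cv2.INTER_CUBIC))
E
```

```text
cam [0.40570774 0.04403643 1.05833028]
blue [404 194  13  22 176] [410.02840909 204.76136364] [ 0.53724893 -0.19273329  0.016     ]
mat ((333.9552001953125, 207.03793334960938), (74.15961456298828, 58.38097381591797), 4.763641834259033)
[0.47271816 0.11341314 0.004     ]
[0.62895857 0.09720539 0.004     ]
[ 0.60598727 -0.10109568  0.004     ]
[ 0.45081309 -0.08061336  0.004     ]
knobtop [0.55425711 0.26283935 0.13      ]
rackcentre [ 0.6202045  -0.23327731  0.034     ]
jar [0.76295709 0.05532835 0.08      ]
small [0.77767773 0.17449105 0.05      ]
kiln [0.45268995 0.2079381  0.05      ]
loop [0.38041959 0.06199942 0.007     ]
spray [ 0.74470639 -0.07958261  0.184     ]
```

View pics/z1.png

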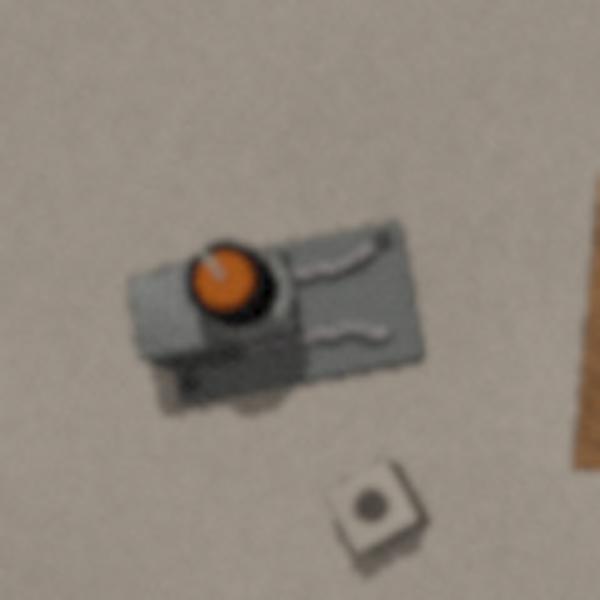

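View pics/z2.png

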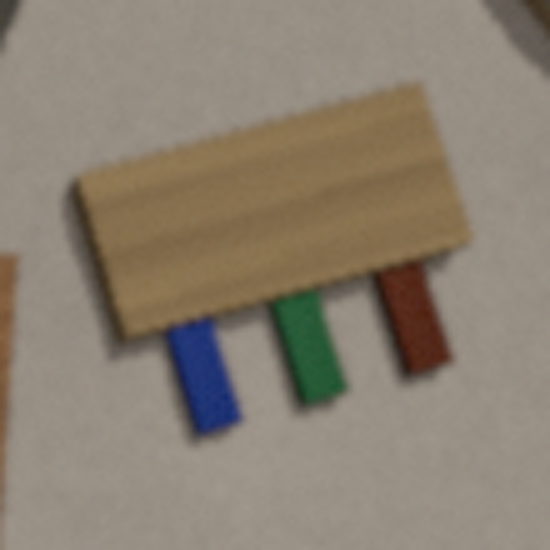

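Run:
```python
from h import *
c=cam('wrist');s=robot.get_state();o=-c[4].T@c[5]
T=np.array(s['tool_rot']);print('cam in tool',T.T@(o-s['ee_pos']),'axis',T.T@c[4].T@[0,0,1],'tool',T.round(3).tolist())
c=cam('top')
a=ray(c,(260,184.4),.012);b=ray(c,(264.4,211.6),.012);print('floor front corners',a,b,np.linalg.norm(a-b),'mid',(a+b)/2)
d=(b-a)/np.linalg.norm(a-b);n=np.array([-d[1],d[0],0]);print('edge normal',n, np.degrees(np.arctan2(n[1],n[0])))
# rack roof corners z2: (80,180),(420,85),(470,240),(125,335)
q=[ray(c,(370+x/5,130+y/5),.034) for x,y in [(80,180),(420,85),(470,240),(125,335)]]
print(np.round(q,3)); print('w',np.linalg.norm(q[0]-q[1]),np.linalg.norm(q[2]-q[3]))
e=q[3]-q[2];print('front angle',np.degrees(np.arctan2(e[1],e[0])))
# blue bar tip corners
t1=ray(c,(370+197/5,130+435/5),.02);t2=ray(c,(370+242/5,130+420/5),.02);print('tip',t1,t2,np.linalg.norm(t1-t2))
```

```text
cam in tool [ 8.17157890e-02 -9.65804579e-05 -1.60902371e-01] axis [-2.81157026e-01 -5.56785941e-04  9.59661616e-01] tool [[-0.963, 0.268, -0.0], [0.268, 0.963, -0.001], [-0.0, -0.001, -1.0]]
floor front corners [0.60452826 0.20262965 0.012     ] [0.53110355 0.19149604 0.012     ] 0.07426403218911452 mid [0.56781591 0.19706285 0.012     ]
edge normal [ 0.14991935 -0.98869823  0.        ] -81.37774719601046
[[ 0.639 -0.132  0.034]
 [ 0.685 -0.314  0.034]
 [ 0.601 -0.334  0.034]
 [ 0.556 -0.151  0.034]]
w 0.18789507912602685 0.18811757155604392
front angle 103.74083308193312
tip [ 0.50462485 -0.18813777  0.02      ] [ 0.51178076 -0.21210072  0.02      ] 0.02500860363619987
```

Run:
```python
from h import *
def t(nm,p,y):
    q=robot.ik(p,down(np.radians(y)));print(nm,y,None if q is None else np.round(q,2))
for y in (103.5,-76.5): t('rack',[.53,-.195,.024],y); t('rackhi',[.50,-.2,.2],y);t('rackout',[.44,-.22,.024],y)
for y in (8.6,-171.4): t('mat',[.54,.05,.024],y);t('matb',[.55,-.05,.024],y); t('gaugev',[.56,.18,.22],y);t('ins',[.571,.174,.03],y)
for y in range(-180,180,40): t('knob',[.556,.266,.116],y)
```

```text
rack 103.5 [-0.08  0.64  0.49  1.91 -0.44  0.7   2.48]
rackhi 103.5 [-0.53  0.51  1.13  1.88 -0.52  1.09  2.61]
rackout 103.5 [-0.13  0.58  0.65  2.09 -0.59  0.65  2.73]
rack -76.5 [-0.31  0.75  0.82  1.92 -0.76  0.81 -0.4 ]
rackhi -76.5 [-0.45  0.44  0.99  1.88 -0.42  1.05 -0.62]
rackout -76.5 [-0.    0.54  0.49  2.09 -0.44  0.61 -0.54]
mat 8.6 [-0.54  0.61  0.5   1.97 -0.45  0.68  0.39]
matb 8.6 [-0.38  0.63  0.53  1.94 -0.48  0.69  0.6 ]
gaugev 8.6 [-0.78  0.39  0.54  1.73 -0.23  1.08 -0.02]
ins 8.6 [-0.72  0.67  0.5   1.83 -0.45  0.76  0.17]
mat -171.4 [-0.93  0.89  1.08  1.98 -1.01  0.94 -2.3 ]
matb -171.4 [-0.73  0.91  1.08  1.95 -1.01  0.96 -2.13]
gaugev -171.4 [ 0.41  0.58 -1.08  1.69  0.55  1.21  2.49]
ins -171.4 [ 0.4   0.93 -1.09  1.79  0.96  1.06  2.23]
knob -180 [-0.38  0.52 -0.15  1.72  0.1   0.9   2.57]
knob -140 [-1.22  0.81  1.08  1.75 -0.8   1.09 -2.31]
knob -100 [-0.98  0.61  0.67  1.74 -0.45  0.95 -1.87]
knob -60 [-0.9   0.58  0.55  1.74 -0.37  0.92 -1.25]
knob -20 [-0.88  0.57  0.52  1.74 -0.34  0.92 -0.57]
knob 20 [-0.78  0.55  0.38  1.74 -0.25  0.9   0.05]
knob 60 [-0.68  0.53  0.24  1.73 -0.16  0.9   0.68]
knob 100 [-0.59  0.52  0.13  1.73 -0.08  0.89  1.31]
knob 140 [-0.48  0.52 -0.02  1.73  0.01  0.9   1.94]
```

Run:
```python
from h import *
robot.move_ptp([.56,.185,.25],down(np.radians(8.6)));st()
c,im=snap('wrist','w1')
robot.move_ptp([.50,-.2,.2],down(np.radians(103.5)));st()
c2,im=snap('wrist','w2')
np.save('c12.npy',np.array([c,c2],dtype=object),allow_pickle=True)
```

```text
t 2.21 [0.5596 0.1863 0.2498] F [-0.1  0.6 -0.1] M [-0.05  0.01  0.03] op 0.0939 q [-0.79  0.37  0.53  1.69 -0.2   1.14 -0.05]
t 4.34 [ 0.5003 -0.1995  0.2   ] F [-0.1  0.4  0. ] M [ 0.04 -0.04  0.02] op 0.0942 q [-0.06  0.31  0.46  1.87 -0.16  1.    2.28]
```

View pics/w1.png

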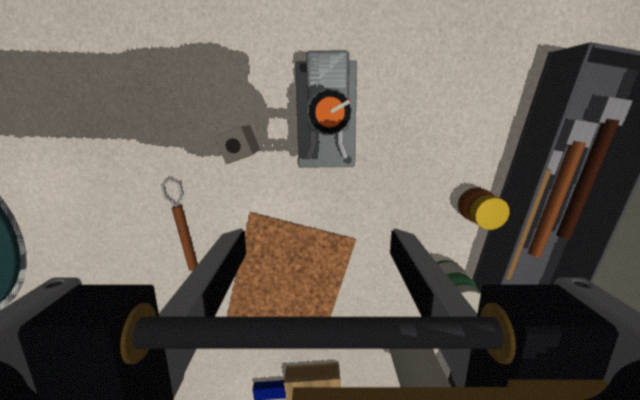

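View pics/w2.png

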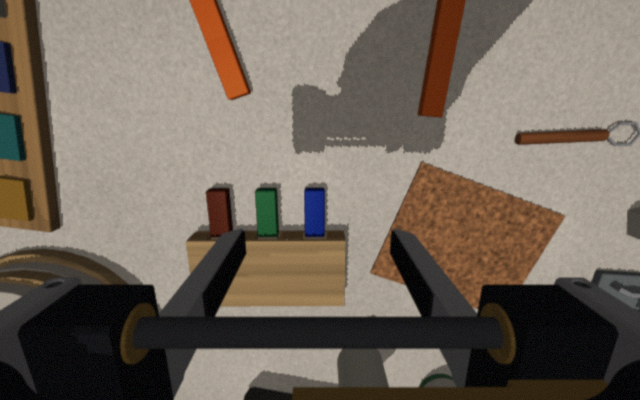

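w1 shows the gauge floor's front edge at about (299..355,166) and the knob at (328,111). w2 shows the blue bar at (315,212), standing out of the rack. I'll measure both.

Run:
```python
from h import *
c1,c2=np.load('c12.npy',allow_pickle=True);ct=cam('top')
im=cv2.imread('pics/w2.png');hsv=cv2.cvtColor(im,cv2.COLOR_BGR2HSV)
def fit(im,c,lo,hi,z,roi=None):
    m=cv2.inRange(cv2.cvtColor(im,cv2.COLOR_BGR2HSV),lo,hi)
    if roi: mm=np.zeros_like(m);x0,y0,x1,y1=roi;mm[y0:y1,x0:x1]=m[y0:y1,x0:x1];m=mm
    n,l,s,ce=cv2.connectedComponentsWithStats(m);k=1+np.argmax(s[1:,4]);
    ys,xs=np.where(l==k);P=np.array([ray(c,(x,y),z)[:2] for x,y in zip(xs,ys)],np.float32)
    return P,s[k],ce[k]
for nm,lo,hi in [('blue',(112,120,120),(130,255,255)),('green',(55,100,60),(85,255,255))]:
    P,s,ce=fit(im,c2,lo,hi,.020,(180,170,360,245))
    r=cv2.minAreaRect(P);b=cv2.boxPoints(r);print(nm,s,r);print(b)
P,s,ce=fit(cv2.imread('pics/top0.png'),ct,(112,120,60),(130,255,255),.02,(395,185,425,225));print('top blue',cv2.minAreaRect(P))
# wrist tops
print('blue via rows', [ray(c2,p,.02) for p in [(307,187),(324.5,187)]])
im1=cv2.imread('pics/w1.png')
for img,c,roi in ((im1,c1,(300,85,360,140)),(cv2.imread('pics/top0.png'),ct,(210,180,240,210))):
    P,s,ce=fit(img,c,(4,140,120),(18,255,255),.13,roi);print('knob',s,cv2.minEnclosingCircle(P),P.mean(0))
cv2.imwrite('pics/z3.png',cv2.resize(im1[30:190,270:390],None,fx=5,fy=3.75*1,interpolation=cv2.INTER_CUBIC))
g=[ray(c1,p,.012)[:2] for p in [(299,166),(355,166)]];print('g',g,np.linalg.norm(g[0]-g[1]))
P,s,ce=fit(im,c2,(3,80,60),(18,220,255),.004,(365,155,570,320));print('mat',cv2.minAreaRect(P))
```

```text
blue [305 192  16  40 337] ((0.5370087027549744, -0.19961585104465485), (0.04918847605586052, 0.017573853954672813), 8.11303997039795)
[[ 0.51142055 -0.19438776]
 [ 0.5139007  -0.21178573]
 [ 0.56259686 -0.20484394]
 [ 0.5601167  -0.18744597]]
green [256 191  21  44 804] ((0.5507118105888367, -0.25170445442199707), (0.05459208786487579, 0.02222815714776516), 13.677154541015625)
[[ 0.52156186 -0.24735971]
 [ 0.5268177  -0.26895756]
 [ 0.57986176 -0.25604922]
 [ 0.57460594 -0.23445135]]
top blue ((0.5368373990058899, -0.19174239039421082), (0.05450667068362236, 0.0221558827906847), 13.35047721862793)
blue via rows [array([ 0.50789535, -0.2108914 ,  0.02      ]), array([ 0.50311673, -0.19098258,  0.02      ])]
knob [316  97  29  25 533] ((0.5583509206771851, 0.2673295736312866), 0.013176498003304005) [0.5573407  0.26872078]
knob [219 190  11  11  78] ((0.5586037039756775, 0.26915836334228516), 0.012758702971041203) [0.55771405 0.26858318]
g [array([0.53375832, 0.19203532]), array([0.60800062, 0.20340948])] 0.07510852132547945
mat ((0.539901077747345, 0.0053934454917907715), (0.20030184090137482, 0.1601451337337494), 83.41900634765625)
```

View pics/z3.png

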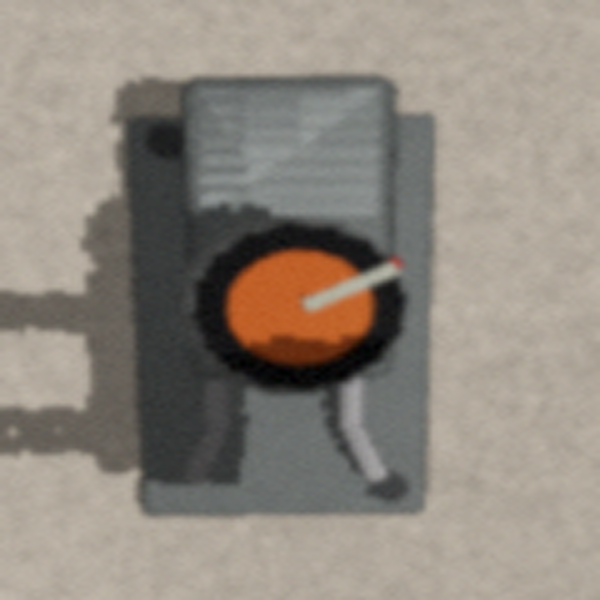

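```bash
cat > p.py <<'E'
from h import *
D=np.array([np.cos(np.radians(13.5)),np.sin(np.radians(13.5)),0])
U=np.array([np.cos(np.radians(98.6)),np.sin(np.radians(98.6)),0])
RY=down(np.radians(103.5));GY=down(np.radians(8.6))
G=np.array([.530,-.1954,.0235])
MAT=np.array([.540,.006,0]);KNOB=np.array([.5583,.2685,.116]);STOP=np.array([.5553,.2883,0])
E
python3 - <<'E'
from p import *
robot.gripper_to(.046)
robot.move_ptp(G+[0,0,.05],RY);st()
print(robot.move_linear(G,.08,RY,threshold=8))
s=st()
robot.gripper_to(0.0);st()
snap('wrist','w3')
E
```

```text
t 5.85 [ 0.5301 -0.1959  0.0744] F [ 0.4 -0.7  0.6] M [0.07 0.02 0.02] op 0.0462 q [-0.01  0.53  0.4   1.89 -0.28  0.77  2.35]
False
t 6.62 [ 0.5301 -0.1956  0.0236] F [-0.2  0.4 -0.3] M [ 0.01  0.   -0.05] op 0.0459 q [ 0.02  0.61  0.36  1.91 -0.33  0.68  2.38]
t 7.10 [ 0.5301 -0.1954  0.0237] F [0.3 0.4 2.4] M [0.12 0.07 0.03] op 0.0237 q [ 0.02  0.61  0.36  1.91 -0.33  0.68  2.38]
```

View pics/w3.png

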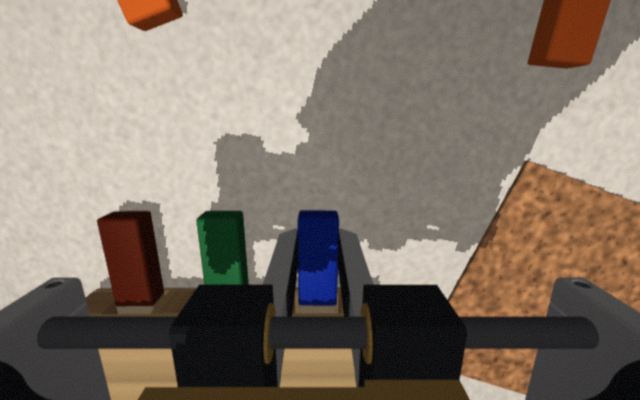

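w3 shows the blue bar between the fingers, with its tip edge at about (318,212); the opening of 23.7 mm matches the 24 mm width. I'll draw it out and lay it on the mat.

Run:
```python
from p import *
a=G+[0,0,.002]
robot.move_linear(a,.05,RY)
robot.move_linear(a-.098*D,.09,RY);st()
robot.move_linear(a-.098*D+[0,0,.06],.15,RY)
T=MAT+.046*U
robot.move_ptp(T+[0,0,.06],GY)
s=st();snap('scene','s4');snap('wrist','w4')
print(robot.move_linear(T+[0,0,.0232],.06,GY,threshold=6));st()
```

```text
t 8.64 [ 0.4352 -0.2181  0.0255] F [ 0.8  0.1 -0.8] M [ 0.03 -0.01  0.04] op 0.0238 q [ 0.1   0.51  0.37  2.1  -0.32  0.59  2.5 ]
t 10.96 [0.533  0.0508 0.0598] F [-0.2 -0.5 -2. ] M [-0.03  0.11 -0.  ] op 0.0240 q [-0.72  0.6   0.73  1.98 -0.57  0.78  0.49]
True
t 11.66 [0.5326 0.0514 0.0233] F [-0.8 -0.6  5.6] M [ 0.    0.09 -0.05] op 0.0237 q [-0.68  0.66  0.68  1.99 -0.62  0.72  0.53]
```

View pics/w4.png

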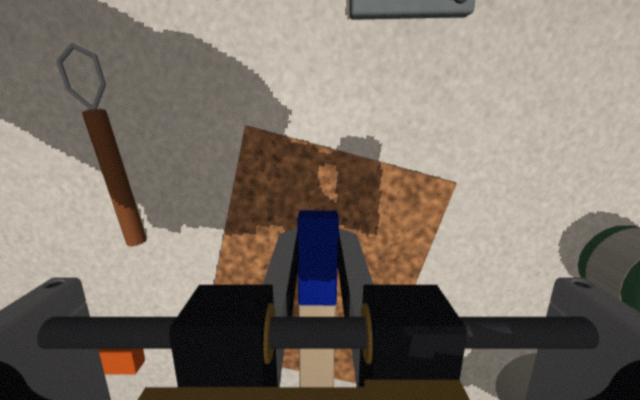

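View pics/s4.png

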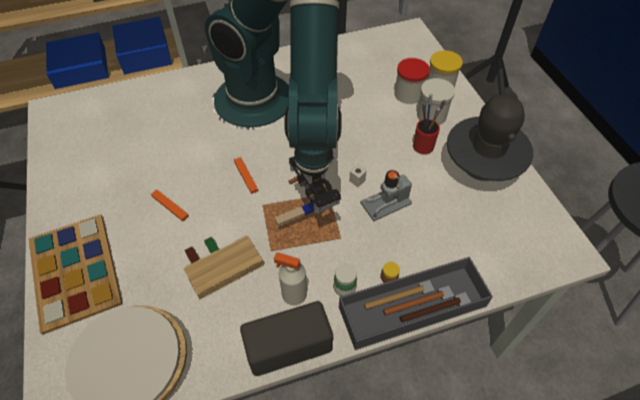

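The bar is free of the rack, and green and brown are still in their bays. It now touches the mat, so I release it and look again from over the bare end.

Run:
```python
from p import *
robot.gripper_to(.044)
robot.move_linear(MAT+.046*U+[0,0,.07],.15,GY)
robot.move_linear(MAT-.048*U+[0,0,.09],.2,GY);st()
c,im=snap('wrist','w5')
m=cv2.inRange(cv2.cvtColor(im,cv2.COLOR_BGR2HSV),(108,110,40),(132,255,255))
n,l,s,ce=cv2.connectedComponentsWithStats(m);k=1+np.argmax(s[1:,4]);ys,xs=np.where(l==k)
P=np.array([ray(c,(x,y),.02)[:2] for x,y in zip(xs,ys)],np.float32);r=cv2.minAreaRect(P);print(s[k],r);
q=(P-MAT[:2]);a=q@U[:2];b=q@np.array([U[1],-U[0]]);print('along',np.percentile(a,[0,1,50,99,100]),'across (right +)',np.percentile(b,[1,99]))
for lo,hi in ((.02,.03),(.055,.065)):
  w=(a>lo)&(a<hi);print('lateral at',lo,np.percentile(b[w],[2,98]))
```

```text
t 13.28 [ 0.5468 -0.0405  0.0893] F [-0.7  0.5 -0.5] M [-0.05  0.01  0.  ] op 0.0443 q [-0.57  0.57  0.77  1.93 -0.53  0.84  0.63]
[ 300   62   34   84 2744] ((0.5338616967201233, 0.04372626170516014), (0.024182604625821114, 0.05799144133925438), 8.60051155090332)
along [0.00922416 0.00922435 0.03964008 0.06721267 0.0672156 ] across (right +) [-0.01225426  0.01119575]
lateral at 0.02 [-0.01232601  0.01071945]
lateral at 0.055 [-0.01182177  0.0109395 ]
```

View pics/w5.png

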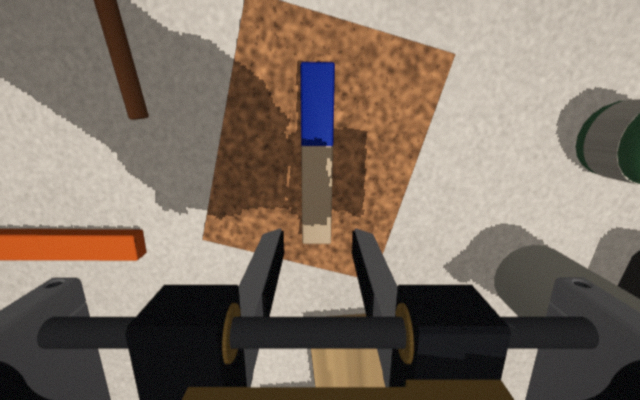

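w5 shows the bar lying on the mat in line with the gauge: glaze from (301,62) to (333,145), bare end at row 243. Next I take the bare end and carry the bar to the mouth.

Run:
```python
from p import *
g=MAT-.050*U
print(robot.move_linear(g+[0,0,.0235],.09,GY,threshold=8))
robot.gripper_to(0.0);st()
robot.move_linear(g+[0,0,.045],.1,GY)
A=STOP+(-.117-.110)*U
robot.move_linear(A+[0,0,.045],.15,GY);st()
robot.move_linear(STOP+(-.117-.078)*U+[0,0,.0355],.1,GY);st()
c,im=snap('wrist','w6')
for nm,p in (('tipL',STOP+(-.078)*U+[0,0,.0325]),): print(nm,proj(c,p))
```

```text
True
t 14.51 [ 0.5472 -0.0436  0.0233] F [1.6 1.2 6.9] M [-0.03 -0.48 -0.03] op 0.0238 q [-0.5   0.67  0.68  1.96 -0.62  0.73  0.7 ]
t 15.79 [0.5889 0.0627 0.045 ] F [-0.  -0.  -2.1] M [-0.12  0.02  0.03] op 0.0238 q [-0.67  0.7   0.7   1.84 -0.6   0.82  0.48]
t 16.27 [0.5843 0.0959 0.0353] F [ 0.7 -0.4 -1.6] M [-0.14  0.06 -0.01] op 0.0233 q [-0.72  0.72  0.69  1.84 -0.62  0.81  0.44]
tipL [317.52509109  36.03474344]
```

View pics/w6.png

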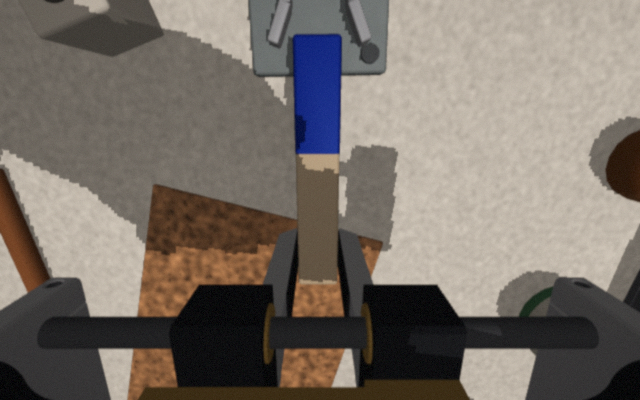

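Run:
```python
import cv2
im=cv2.imread('pics/w6.png')
cv2.imwrite('pics/z6.png',cv2.resize(im[0:90,240:400],None,fx=5,fy=5,interpolation=cv2.INTER_CUBIC))
```

```text
(no output)
```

View pics/z6.png

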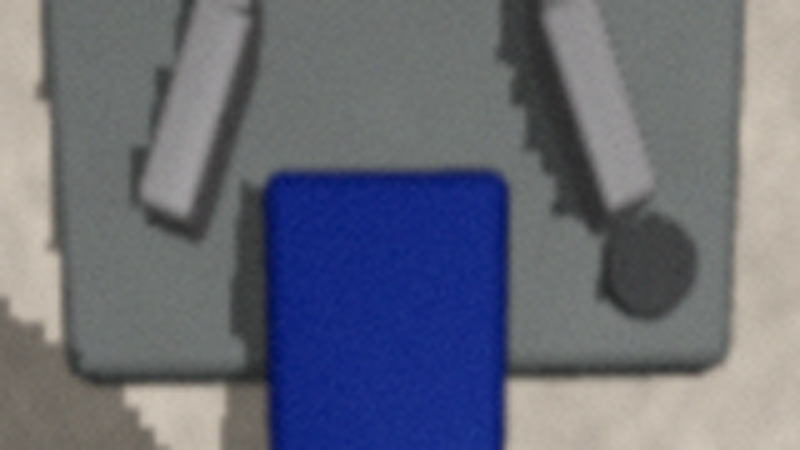

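The channel centre lies about 2 px, or 1.2 mm, to the right of the bar's centre line. I shift by that, lower and slide in.

```bash
cat >> p.py <<'E'
V=np.array([U[1],-U[0],0])
STOP=STOP+.0012*V;KNOB=KNOB+.0008*V
E
python3 - <<'E'
from p import *
B=STOP+(-.117-.077)*U
robot.move_linear(B+[0,0,.0355],.05,GY)
print(robot.move_linear(B+[0,0,.0312],.03,GY,threshold=4));s=st()
z=s['ee_pos'][2]
print(robot.move_linear(STOP+(-.117-.04)*U+[0,0,z],.05,GY,threshold=10));st()
c,im=snap('wrist','w7');snap('scene','s7')
E
```

```text
False
t 16.87 [0.5856 0.0965 0.0311] F [-0.2  0.2 -0.4] M [-0.05 -0.03 -0.03] op 0.0238 q [-0.72  0.72  0.69  1.84 -0.62  0.8   0.44]
False
t 17.76 [0.5799 0.1332 0.0311] F [-0.   0.8 -0.2] M [0.17 0.15 0.01] op 0.0235 q [-0.78  0.73  0.69  1.84 -0.62  0.81  0.38]
```

View pics/w7.png

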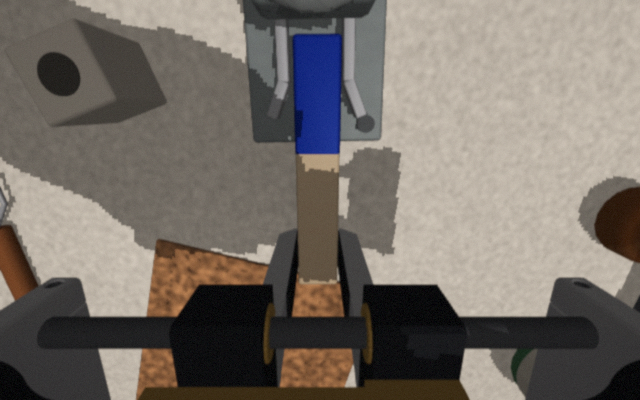

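w7 shows the bar between the cheeks, centred, with the tip at row 36. I go on to the stop.

Run:
```python
from p import *
z=.0311
robot.move_linear(STOP+(-.117-.010)*U+[0,0,z],.05,GY,threshold=12);st()
print(robot.move_linear(STOP+(-.117+.010)*U+[0,0,z],.02,GY,threshold=10));s=st()
print('along past', (s['ee_pos']-STOP)@U+.117)
snap('wrist','w8')
```

```text
t 18.61 [0.5754 0.1635 0.0311] F [-0.2  2.7  2.8] M [ 0.61  0.13 -0.  ] op 0.0240 q [-0.83  0.73  0.69  1.83 -0.62  0.81  0.33]
True
t 19.18 [0.5745 0.1708 0.0312] F [ 0.7 -1.3  6.4] M [-0.37  0.02 -0.03] op 0.0241 q [-0.84  0.73  0.69  1.83 -0.62  0.81  0.31]
along past -0.0020010179559896007
```

View pics/w8.png

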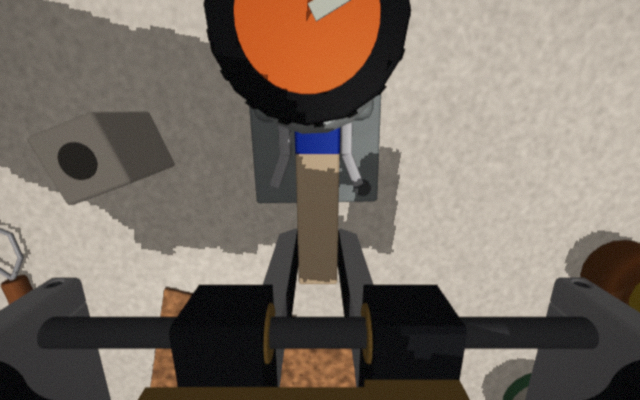

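```bash
python3 - <<'E'
from p import *
c=cam('wrist')
f=[ray(c,p,.012) for p in [(258,202.5),(376,202.5)]];e=ray(c,(318,282.5),.028);b=ray(c,(318,153.5),.028)
print('front',[(q-STOP)@U for q in f],'end',(e-STOP)@U,'boundary',(b-STOP)@U)
s0=robot.get_state()
print(robot.move_linear(STOP+(-.117+.008)*U+[0,0,.0313],.015,GY,threshold=15));s=st()
print('past',(s['ee_pos']-STOP)@U+.117)
c=cam('wrist');snap('wrist','w9')
E
python3 -c "
import cv2;im=cv2.imread('pics/w9.png');cv2.imwrite('pics/z9.png',cv2.resize(im[110:300,230:400],None,fx=3.4,fy=3.1))"
```

```text
front [np.float64(-0.09302436330019195), np.float64(-0.09312639091947776)] end -0.14007716356894195 boundary -0.06011560569563784
True
t 19.58 [0.5745 0.1708 0.0312] F [ 0.1 -0.8  4.9] M [-0.26  0.16  0.04] op 0.0237 q [-0.85  0.73  0.69  1.83 -0.62  0.81  0.31]
past -0.002042632166734379
```

View pics/z9.png

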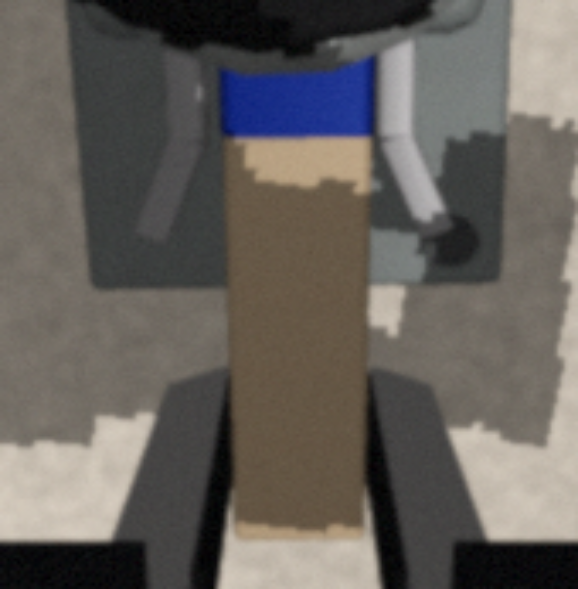

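z9 shows the glaze boundary 60 mm and the bare end 140 mm before the stop, with 47–48 mm over the floor edge, and pushing with 15 N moved nothing. The bar is home, so I release it and go over to the knob.

```bash
python3 - <<'E'
from p import *
robot.gripper_to(.044);s=st()
p=np.array(s['ee_pos'])
robot.move_linear(p+[0,0,.04],.12,GY)
robot.gripper_to(.075)
robot.move_linear(np.array([p[0],p[1],.185]),.25,GY);st()
c,im=snap('wrist','w10')
hsv=cv2.cvtColor(im,cv2.COLOR_BGR2HSV)
m=cv2.inRange(hsv,(4,140,100),(18,255,255));n,l,s,ce=cv2.connectedComponentsWithStats(m)
for k in range(1,n):
    if s[k,4]>300: print(s[k],ce[k],ray(c,ce[k],.13),KNOB)
print('knob proj',proj(c,KNOB+[0,0,.014]))
m=cv2.inRange(hsv,(0,130,90),(3,255,255))|cv2.inRange(hsv,(174,130,90),(180,255,255));n,l,s,ce=cv2.connectedComponentsWithStats(m)
for k in range(1,n):
    if s[k,4]>5: print('red',s[k],ce[k])
E
python3 -c "
import cv2;im=cv2.imread('pics/w10.png');cv2.imwrite('pics/z10.png',cv2.resize(im[20:260,220:420],None,fx=3,fy=2.5))"
```

```text
t 20.17 [0.5744 0.1703 0.031 ] F [ 0.2  0.3 -0.3] M [-0.05  0.05 -0.01] op 0.0437 q [-0.85  0.73  0.69  1.83 -0.62  0.81  0.31]
t 21.93 [0.5743 0.1705 0.1852] F [ 0.5 -0.2 -0.6] M [-0.08  0.07 -0.01] op 0.0748 q [-0.96  0.54  0.84  1.74 -0.45  1.07  0.19]
[ 296   64   39   42 1181] [314.16511431  84.66977138] [0.55761176 0.26725845 0.13      ] [0.55909101 0.26861963 0.116     ]
[ 566  131   65  137 1021] [598.51322233 197.38099902] [0.78005681 0.22065082 0.13      ] [0.55909101 0.26861963 0.116     ]
[135 211  28  73 464] [148.6487069  246.28017241] [0.44634072 0.12980125 0.13      ] [0.55909101 0.26861963 0.116     ]
[ 221  217  131  100 7180] [290.30389972 272.92047354] [0.55942504 0.12302127 0.13      ] [0.55909101 0.26861963 0.116     ]
[223 349  94  20 895] [282.98100559 355.81787709] [0.56326188 0.04012556 0.13      ] [0.55909101 0.26861963 0.116     ]
knob proj [316.63051284  82.89225355]
```

View pics/w10.png

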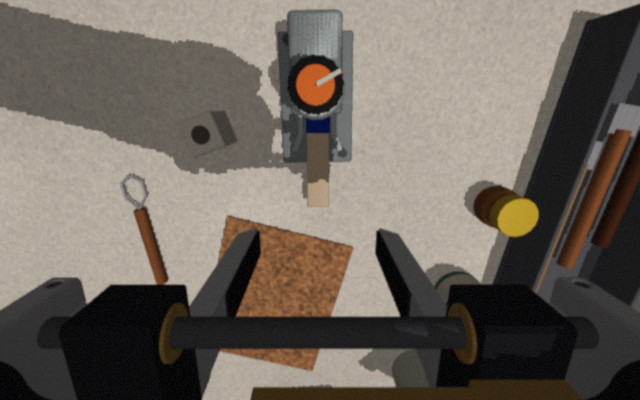

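View pics/z10.png

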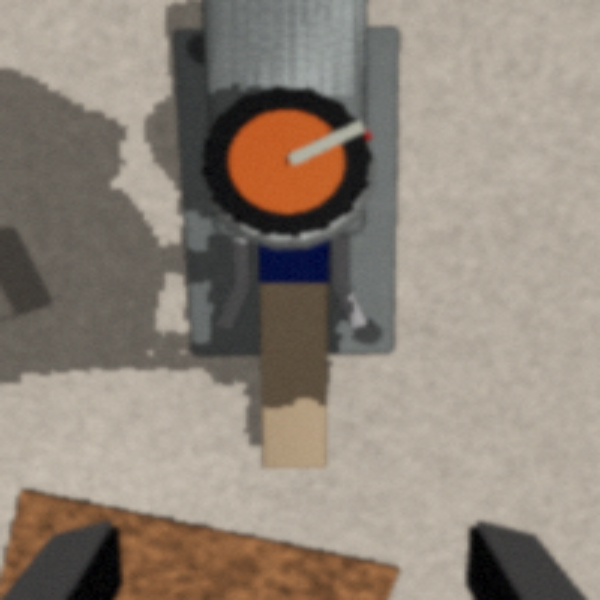

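The bar stays in place with 47 mm out of the gauge, its red and white marks aligned at about 40° world, knob at (316,84). I'll grip the knob so that the marks stay in the wrist camera's sight, then turn.

```bash
python3 - <<'E'
from p import *
K=np.array([.5586,.2682,.116]);Y=down(np.radians(5))
robot.move_linear(K+[0,0,.058],.2,Y)
print(robot.move_linear(K,.12,Y,threshold=8));st()
robot.gripper_to(0.0);st()
snap('wrist','w11')
q=np.array(robot.get_state()['qpos'])
for k in range(2):
    q[6]-=.5;robot.goto_joints(q)
    s=robot.get_state();print('t %.2f'%s['time'],'j7 %.3f'%s['qpos'][6],'M',np.round(s['moment'],3),'eff %.3f'%s['effort'][6],'F',np.round(s['force'],1),np.round(s['ee_pos'],4))
snap('wrist','w12')
E
python3 -c "
import cv2,numpy as np
a=[cv2.resize(cv2.imread('pics/w%d.png'%k)[120:320,210:430],None,fx=1.8,fy=1.8) for k in (11,12)];cv2.imwrite('pics/z11.png',np.hstack(a))"
```

```text
False
t 23.26 [0.5591 0.2678 0.1165] F [-1.   0.5  0.6] M [-0.1   0.07  0.01] op 0.0750 q [-1.05  0.66  0.78  1.74 -0.55  0.98  0.03]
t 23.93 [0.5581 0.2682 0.1162] F [-5.  -0.9  5.4] M [-0.23  1.21  0.04] op 0.0378 q [-1.05  0.66  0.78  1.74 -0.55  0.98  0.03]
t 24.54 j7 -0.468 M [-0.247 -0.381 -0.016] eff -0.656 F [ 1.  -1.  -0.2] [0.5583 0.2682 0.1162]
t 25.11 j7 -0.967 M [-0.669 -0.985 -0.031] eff -0.600 F [ 4.1 -2.1 -1.1] [0.5584 0.268  0.1162]
```

View pics/z11.png

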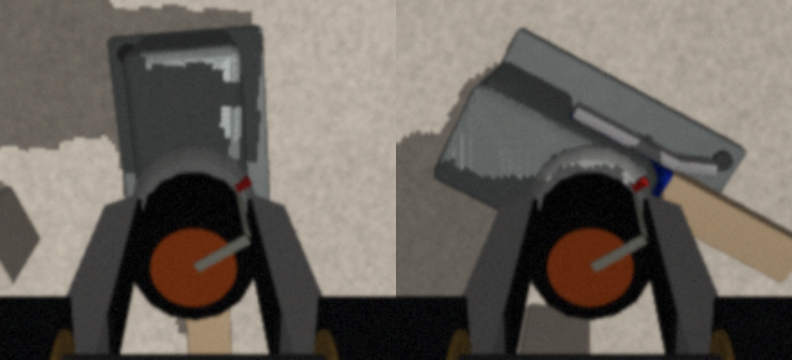

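The red collar mark is clear just above the white line at (245,184) and (640,184) and hasn't moved in the picture, so there is no slip yet. I go on while tracking its angle.

```bash
cat > turn.py <<'E'
from p import *
def red(c,im,ax):
    hsv=cv2.cvtColor(im,cv2.COLOR_BGR2HSV)
    m=cv2.inRange(hsv,(0,150,60),(4,255,255))|cv2.inRange(hsv,(172,150,60),(180,255,255))
    mm=np.zeros_like(m);mm[170:262,255:385]=m[170:262,255:385]
    n,l,s,ce=cv2.connectedComponentsWithStats(mm)
    if n<2:return None
    k=1+np.argmax(s[1:,4]);p=ray(c,ce[k],.090)-ax
    return s[k,4],ce[k],np.hypot(p[0],p[1]),np.arctan2(p[1],p[0])
def rel(im,c,s):
    r=red(c,im,np.array(s['ee_pos']))
    if r is None:return None
    x=np.array(s['tool_rot'])[:,0]
    a=r[3]-np.arctan2(x[1],x[0]);a=(a+np.pi)%(2*np.pi)-np.pi
    return r[0],np.round(r[1],1),round(float(r[2]),4),round(float(a),3)
E
python3 - <<'E'
from turn import *
i=0
q=np.array(robot.get_state()['qpos']);base=None
while q[6]>-2.70:
    s=robot.get_state();c,im=snap('wrist','t%d'%i);r=rel(im,c,s);i+=1
    print('t %.2f j7 %.3f Mz %.3f'%(s['time'],s['qpos'][6],s['moment'][2]),r)
    if r is None:break
    if base is None:base=r[3]
    d=r[3]-base
    if abs(d)>.06:break
    q[6]-=.2;robot.goto_joints(q)
E
```

```text
t 25.16 j7 -0.967 Mz -0.003 (np.int32(35), array([345.6, 222. ]), 0.0218, -1.059)
t 25.52 j7 -1.161 Mz -0.015 (np.int32(42), array([345.1, 222.3]), 0.0214, -1.056)
t 25.88 j7 -1.361 Mz -0.073 (np.int32(35), array([345.5, 222.1]), 0.0217, -1.054)
t 26.25 j7 -1.561 Mz -0.038 (np.int32(34), array([345.8, 221.5]), 0.022, -1.037)
t 26.62 j7 -1.761 Mz -0.039 (np.int32(35), array([345.5, 222.1]), 0.0217, -1.047)
t 26.98 j7 -1.961 Mz -0.019 (np.int32(35), array([345.8, 221.7]), 0.0219, -1.038)
t 27.35 j7 -2.161 Mz -0.027 (np.int32(34), array([345.8, 221.7]), 0.0219, -1.033)
t 27.72 j7 -2.361 Mz 0.014 (np.int32(38), array([346. , 221.6]), 0.022, -1.03)
t 28.08 j7 -2.561 Mz 0.029 (np.int32(43), array([342.7, 217.9]), 0.0215, -0.873)
```

```bash
python3 - <<'E'
from turn import *
q=np.array(robot.get_state()['qpos'])
q[6]-=.1;robot.goto_joints(q)
s=robot.get_state();c,im=snap('wrist','u0');print(s['qpos'][6],rel(im,c,s))
q[6]=-2.775;robot.goto_joints(q)
s=robot.get_state();c,im=snap('wrist','u1');print(s['time'],s['qpos'][6],rel(im,c,s))
E
python3 -c "
import cv2,numpy as np
a=[cv2.resize(cv2.imread('pics/%s.png'%k)[120:320,210:430],None,fx=1.8,fy=1.8) for k in ('t7','u1')];cv2.imwrite('pics/z13.png',np.hstack(a))"
```

```text
-2.653281929381243 (np.int32(42), array([340.5, 215.6]), 0.0216, -0.769)
28.6833 -2.7691279065510446 (np.int32(39), array([337.3, 212.9]), 0.0215, -0.638)
```

View pics/z13.png

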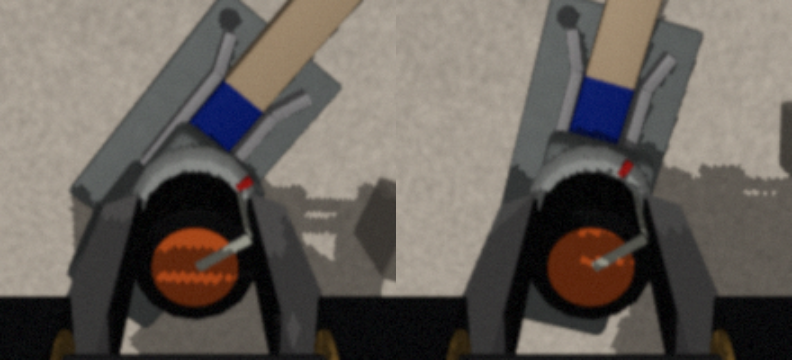

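The red mark has moved from −1.03 to −0.64 rad, so the knob slipped about 0.39 rad after the screw stopped. I release, retreat and check.

Run:
```python
from turn import *
robot.gripper_to(.075);s=st()
p=np.array(s['ee_pos'])
robot.move_linear(p+[0,0,.065],.1);st()
robot.move_ptp([.572,.17,.22],GY);st()
c,im=snap('wrist','w20');snap('scene','s20')
def pt(x,z):return round(float((ray(c,x,z)-STOP)@U),4)
robot.move_ptp([.42,.0,.3],GY)
snap('top','top20');st()
a=cv2.imread('pics/top20.png');cv2.imwrite('pics/z20.png',cv2.resize(im[0:240,210:430],None,fx=3.2,fy=2.5))
np.save('c20.npy',np.array([c,c],dtype=object),allow_pickle=True)
```

```text
t 29.48 [0.5583 0.2673 0.1162] F [-0.5  1.5  0.2] M [ 0.06  0.15 -0.02] op 0.0749 q [-1.05  0.66  0.78  1.74 -0.54  0.98 -2.77]
t 30.28 [0.5579 0.2674 0.1807] F [-0.7 -0.2 -0.6] M [ 0.09  0.12 -0.01] op 0.0752 q [-1.12  0.6   0.89  1.69 -0.52  1.1  -2.79]
t 32.67 [0.5719 0.1701 0.2198] F [-0.4  1.2  0.3] M [-0.05  0.06 -0.  ] op 0.0751 q [-0.56  0.38  0.29  1.7  -0.12  1.08 -0.09]
t 33.78 [0.4207 0.0009 0.2997] F [ 0.  -0.5 -0.5] M [-0.1   0.05 -0.  ] op 0.0747 q [-0.47 -0.05  0.38  2.    0.02  1.19  0.06]
```

View pics/z20.png

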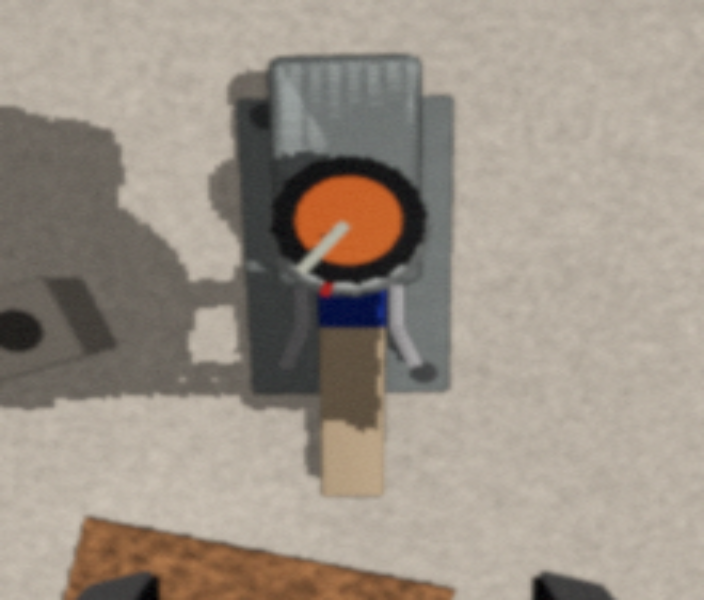

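View pics/top20.png

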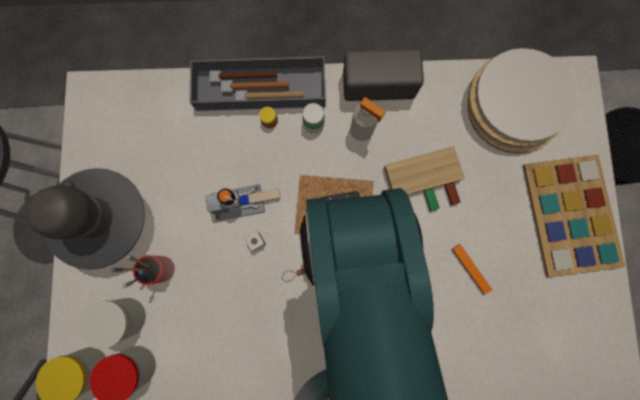

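View pics/s20.png

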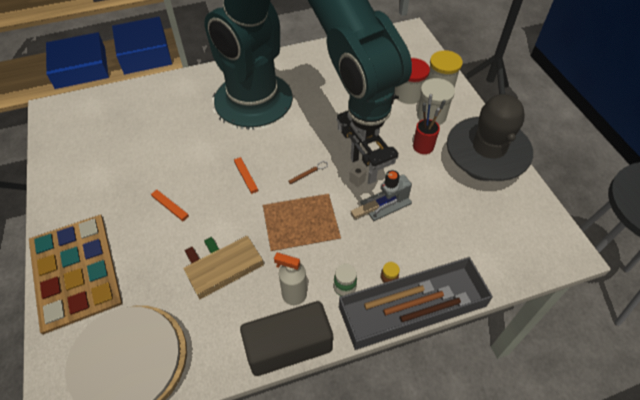

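The bar sits home, the knob is free, and the green and brown bars and every bystander look unmoved. One last numeric check before handing in.

Run:
```python
from turn import *
c=np.load('c20.npy',allow_pickle=True)[0]
f=lambda x,y:(210+x/3.2,y/2.5)
ax=ray(c,f(348,220),.13)
w=ray(c,f(302,271),.13)-ray(c,f(347,228),.13);w2=ray(c,f(302,271),.13)-[.5586,.2680,.13]
r=ray(c,f(326.5,290),.09)-[.5586,.2680,.09]
A=lambda v:np.arctan2(v[1],v[0])
print('axis',ax,'white',A(w),A(w2),'red',A(r),'slip',A(r)-A(w),A(r)-A(w2),np.hypot(*r[:2]))
g=lambda p,z:float((ray(c,p,z)-STOP)@U)
print('front',g(f(350,393),.012),'end',g(f(350,495),.028),'boundary',g(f(350,326),.028))
a,b=[cv2.imread('pics/%s.png'%n) for n in('top0','top20')]
d=cv2.absdiff(a,b).max(2);d[:,290:450]=0
n,l,s,ce=cv2.connectedComponentsWithStats((d>40).astype(np.uint8));print([ (s[k].tolist()) for k in range(1,n) if s[k,4]>8])
robot.sign_off()
```

```text
axis [0.55848437 0.26739011 0.13      ] white -2.1350164367394178 -2.05415145756427 red -1.6938553239200147 slip 0.44116111281940307 0.3602961336442554 0.023435331390289967
front -0.09353329520291803 end -0.14114305417834822 boundary -0.060271943625572276
[[220, 191, 4, 4, 9], [240, 192, 23, 13, 190], [225, 195, 8, 6, 25], [264, 198, 15, 5, 29], [0, 375, 29, 17, 255], [27, 374, 54, 26, 778], [91, 387, 13, 13, 114], [0, 389, 13, 11, 64]]
the job is handed in; nothing more can be done
```

The blue bar is clamped home in the gauge, the knob was turned past slip by about 0.39 rad (roughly four clicks), and the job is handed in at about 34 s.

**What I did:**
- I drew the bar straight out of the rack by its glazed end, laid it on the cork mat and let go.
- I took it by the bare end and slid it into the channel against the stop. Another push, set to stop at a 15 N change in force, moved it no further.
- I let go and turned the knob clockwise about 2.8 rad in one grip. Then I released it and moved clear.

**Last checks:**
- **Bar position:** its bare end measures about 141 mm and its glaze edge about 60 mm before the stop. The nominal values are 140 and 60 mm, so it agrees with fully home to about 1 mm.
- **Ratchet slip:** the collar's red mark showed about 0.39 rad while I still held the knob. After release, two rougher readings gave 0.36 and 0.44 rad. The three disagree by a few hundredths of a radian, but all are above 0.3. The wrist moment was too noisy to confirm the slip.
- **Other things:** comparing top views before and after shows differences only at the gauge and in the bottom-left corner of the picture. I took that corner for the shadow or reflection of the moved arm, but did not look into it. The arm hid the middle of the top view. In the scene view, taken with the arm moved aside, the bystanders looked unmoved, but I judged that by eye only.

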